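# Fill the gap in the cup row and hold the pipette over it

### The arm

A 7-joint arm with a two-finger parallel gripper is mounted at the origin on the work surface. World frame = base frame: x ahead of the robot, y to its left, z up, the work surface at z = 0. Lengths are in mm, angles in rad, forces in N, time in s.
With the tool pointing down it reaches from about 400 to 850 mm from the base axis. Payload 4.4 kg.
Tool frame: the origin (TCP) lies at the very end of the fingers, on their centre line; the grasp point (between the pads) lies 19 mm behind it; z points along the fingers, y is the line along which they close (so a half turn about z gives the same grasp; the last joint's range is limited). The gripper opens to 94 mm and grips with 3 to 60 N. Pads are 16 mm wide; open, the fingers measure 119 mm over their backs; the gripper's body (75 mm by 177 mm) begins 78 mm behind the grasp point.
Start: joints at [-1.362, 0.628, 0.038, 1.517, -0.027, 0.996, -0.02], TCP at [176.355, 625.633, 205.478] pointing down, gripper open.
Joint ranges: [-3.06, 3.06], [-0.37, 2.12], [-1.25, 1.32], [0.18, 2.47], [-1.1, 4.24], [0.23, 1.98], [-2.94, 2.94]. Speed limits (rad/s): [2.57, 2.57, 3.14, 3.14, 3.14, 3.14, 3.14].

### API

Orientations are given as a unit quaternion [w, x, y, z].
In Python, from workcell import r gives the robot as it stands. The module is installed in compiled form; this text tells all that it offers.
- The arm moves only by the shell command python3 -m jog 'ROWS' [FORCE]. ROWS is a JSON object of lists of equal length, an entry for each row: "jaw": the finger opening in cm, from 0 to 9.4; "dp": the shift along the tool's x, y, z in cm, a list of three; "angular": the turn, a rotation vector about the tool's x, y, z in degrees, a list of three. In form: {"jaw": [jaw, ...], "dp": [[dx, dy, dz], ...], "angular": [[rx, ry, rz], ...]}. A call has 1 to 8 rows; each row is the pose to reach, as a shift and turn from the pose commanded when the call began, along the tool's axes at that moment; what a row does not reach only later rows make up. A row lasts 1/8 s, in which the tool goes at most 62.5 mm and 10.7 degrees, less where a joint would pass 70% of its speed; a pose out of reach is approached as far as the arm can. A call with a gripper value outside its range is refused whole. The fingers move at their own pace and stop on an object; FORCE is the grip in N (left out, the last holds). Time passes only in rows, so rows that repeat a pose let the fingers close. It gives the time, the measured TCP pose, the force, the opening and the grip force at its end, in the units of the state.
- r.state(): the state, without advancing time (a new reading comes with each control period).
- r.grab_frame(name): name is "scene" or "top"; returns a dict with "image" (400x640x3 uint8, blue, green, red), "intrinsics" (3x3 intrinsics, pixels), "extrinsics" (4x4, takes a point from world to camera coordinates). Camera axes: x right, y down, z forward; pixel columns grow to the right and rows downward; lengths in mm; the calibration is good to about 2 mm. A picture is of the moment at which its call begins. There is no depth.
- r.sign_off(): hands the job in; it is judged then, once.
The state is a dict: "t": time; "joints": joint angles; "joint_vel": joint speeds; "tau": joint torques, N m; "ee_pos": TCP position; "eef_rot": TCP orientation; "contact_force": force on the tool from outside, world axes, zero at the start; "torque": the same for the moment, N m; "width": opening from 0.0 (shut) to 1.0 (fully open); "grasp_force": force on a finger pad.
Only numpy, scipy, OpenCV 4.12 (cv2) and the standard library are available. Lean on these libraries where they do the work, as an engineer would, in place of code of your own. Each camera call takes 0.05 s, during which the arm holds its last target. There are 200 camera calls.

### The job

First stand the loose paper cup upright in the gap on the mat, midway between the two cups there and in line with them, and let go of it. Then take the pipette out of its stand, carry it upright over the things in between without bumping or shifting them, and stop with its tip centred about one centimetre above the mouth of the cup you placed, not touching the cup. Finish while still holding it there, upright and still, so that I can press the plunger.

Things in the scene. Friction and masses are not known exactly. Their poses are not given: they have to be found in the camera images.
- mat: fixed black rubber mat, 270 x 90 mm and 3 mm thick, lying flat on the bench; origin at the centre of its underside; its x axis runs along its length and along the row of cups, z up. The gap's middle is the mat's centre
- cup_near: loose white paper cup, open at the top, 62 mm high, 60 mm across at the rim (62 over the rolled lip) and 45 mm at the foot, wall 2.5 mm, 14 g; origin at the centre of its underside, z up through its mouth. Stands on the mat 85 mm to the -x side (the robot's side) of the mat's centre, on its long midline
- cup_far: loose white paper cup, open at the top, 62 mm high, 60 mm across at the rim (62 over the rolled lip) and 45 mm at the foot, wall 2.5 mm, 14 g; origin at the centre of its underside, z up through its mouth. Same shape as the others; stands on the mat 85 mm to the +x side of the mat's centre, on its long midline
- cup_loose: the loose cup to be placed: white paper cup, open at the top, 62 mm high, 60 mm across at the rim (62 over the rolled lip) and 45 mm at the foot, wall 2.5 mm, 14 g; origin at the centre of its underside, z up through its mouth. Same shape as the others; it stands alone on the bench, off the mat, out to one side (left or right)
- cup_loose_rim (a point): centre of the mouth of the loose cup, level with the rim, 62 mm above its underside; z up
- pipette: short round upright pipette, 169 mm long, 60 g. Origin at the end of its tip (lowest point), z up its axis. From there: black tip cone, 3 mm wide at the end, to 45 mm, grey nose 15 mm wide to 72, black collar 27 wide to 77, white grip 23 wide to 146, black collar 26 wide to 151, plunger button 14 wide to 169. Hangs loosely in its stand, tip 18 mm above the bench; lift straight up 75 mm or more to free it
- stand: fixed pipette stand out to the other side from the loose cup: round foot 90 mm across, two posts on its y axis, and a level grey plate 50 x 75 mm whose top is 90 mm above the bench, with an 18 mm through hole in its middle that holds the pipette; origin at the centre of its underside, z up
- tube_rack: loose orange rack with capped sample tubes, 160 x 54 mm, 82 mm high over the caps, 450 g; stands on one side of the mat, between it and the stand or the loose cup; origin at the centre of its underside, x along its length. To be left alone
- carton: loose closed carton, brown with a blue top, 150 x 70 x 60 mm high, 400 g; stands on the other side of the mat from the rack; origin at the centre of its underside, x along its length. To be left alone

How it is judged:
By the outcome, as a careful person would: the job done as asked, in the order asked, and still so for the second after the job is handed in, while the arm keeps its last pose, push and grip.
It also fails if it takes over 64 s, if anything falls off the work surface, if the arm or the gripper's body presses on something with over 40 N, if the wrist force passes 120 N, or if a joint passes its speed limit or range.

## Working session

There is one attempt and no reset: what is moved stays moved. The work goes in short steps, Python scripts to look and compute and a shell command to move; the robot and the scene stay as the last step left them, time stands still between calls to the robot, and variables do not carry over. Pictures are saved under pics/ and viewed, at most 10 in all, crops included, and the job is handed in when it is done.

```bash
mkdir -p pics; python3 - <<'E'
from workcell import r
import cv2, numpy as np
np.set_printoptions(suppress=True,precision=4)
for n in ("scene","top"):
    f=r.grab_frame(n); cv2.imwrite(f"pics/{n}0.png",f["image"]); print(n,f["intrinsics"],f["extrinsics"])
print(r.state())
E
```

```text
scene [[465.3504   0.     326.9001]
 [  0.     465.3504 198.7033]
 [  0.       0.       1.    ]] [[   0.388     0.9216   -0.005  -211.7368]
 [   0.584    -0.2501   -0.7723 -277.7655]
 [  -0.713     0.2967   -0.6353 1486.6296]
 [   0.        0.        0.        1.    ]]
top [[395.9288   0.     319.1136]
 [  0.     395.9288 197.4951]
 [  0.       0.       1.    ]] [[  0.0159  -0.9998  -0.0141  -2.2537]
 [ -0.9903  -0.0138  -0.1381 570.8562]
 [  0.1379   0.0162  -0.9903 986.3978]
 [  0.       0.       0.       1.    ]]
{'t': 0.1, 'joints': array([-1.3618,  0.6292,  0.0384,  1.5182, -0.027 ,  0.9963, -0.02  ]), 'joint_vel': array([ 0.0013, -0.0015,  0.0009, -0.004 , -0.0002, -0.0002, -0.0004]), 'tau': array([  0.0033, -55.0805,   1.1475, -18.7123,  -0.0522,   0.0191,
         0.0001]), 'ee_pos': array([176.2003, 625.0508, 204.6755]), 'eef_rot': array([-0.0001,  0.137 ,  0.9906, -0.0008]), 'contact_force': array([-0.5142,  0.5257,  0.8223]), 'torque': array([ 0.0392,  0.005 , -0.0252]), 'grasp_force': 0.0, 'width': 1.001005816750897}
```

View pics/top0.png

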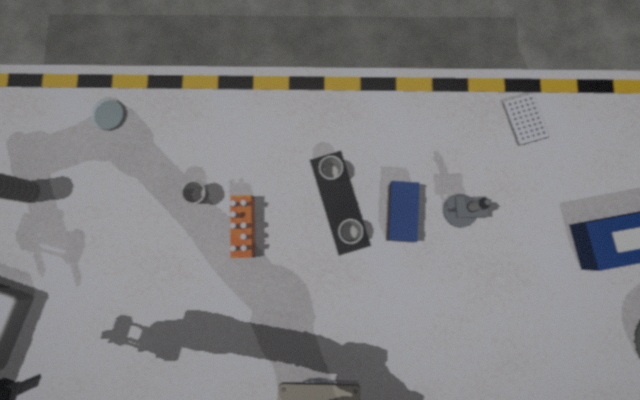

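View pics/scene0.png

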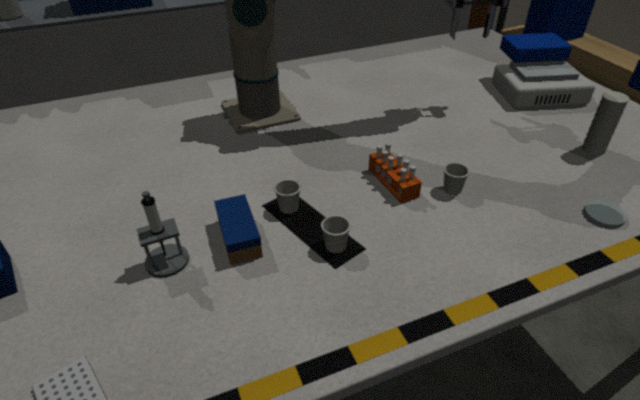

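```bash
cat > h.py <<'E'
import numpy as np, cv2
from workcell import r
np.set_printoptions(suppress=True,precision=2)
class Cam:
    def __init__(s,n):
        f=r.grab_frame(n); s.im=f["image"]; s.K=np.array(f["intrinsics"]); s.E=np.array(f["extrinsics"])
    def back(s,uv,z):
        d=s.E[:3,:3].T@np.linalg.inv(s.K)@np.array([uv[0],uv[1],1.]); c=-s.E[:3,:3].T@s.E[:3,3]
        return c+d*(z-c[2])/d[2]
    def proj(s,p):
        p=np.atleast_2d(p); q=(s.E[:3,:3]@p.T+s.E[:3,3:]).T@s.K.T; return q[:,:2]/q[:,2:]
    def crop(s,u0,v0,w,h,k): return cv2.resize(s.im[v0:v0+h,u0:u0+w],None,fx=k,fy=k,interpolation=cv2.INTER_CUBIC)
E
python3 - <<'E'
from h import *
t=Cam("top");s=Cam("scene")
a=t.crop(180,145,320,115,2.5); b=s.crop(140,135,340,140,800/340)
b=b[:,:800]; cv2.imwrite("pics/c1.png",np.vstack([a[:,:b.shape[1]],b[:,:800]]).clip(0,255)); print(a.shape,b.shape)
E
```

```text
(288, 800, 3) (329, 800, 3)
```

View pics/c1.png

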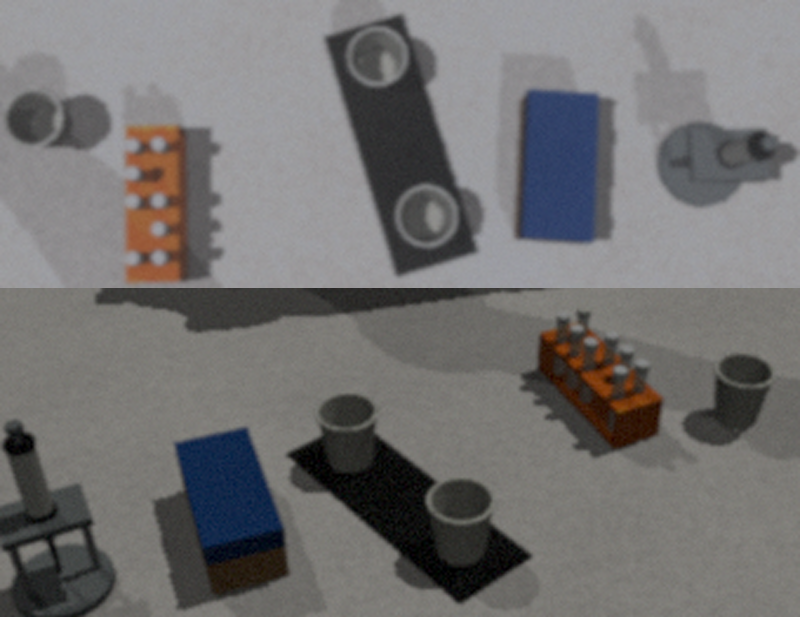

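```bash
python3 - <<'E'
from h import *
t=Cam("top");s=Cam("scene")
T=lambda u,v:(180+u/2.5,145+v/2.5)
k=800/340
S=lambda u,v:(140+u/k,135+(v-288)/k)
def both(n,a,b,z):
    print(n,t.back(T(*a),z)[:2] if a else '',s.back(S(*b),z)[:2] if b else '')
m=[(327,38),(402,15),(477,251),(398,275)]
c=[t.back(T(*p),3)[:2] for p in m]; print("mat",np.array(c),np.mean(c,0))
d=c[0]+c[1]-c[2]-c[3]; print("yaw",np.degrees(np.arctan2(d[1],d[0])),np.linalg.norm(d)/2)
both("matLfar",m[1],(530,555),3);both("m",m[0],(460,600),3);both("m",m[3],(290,455),3)
both("far",(377,56),(459,501),62);both("near",(427,215),(347,412),62);both("loose",(35,118),(743,371),62)
both("foot",(700,163),(64,578),6)
both("button",(764,144),(14,427),187)
for p in [(600,92),(527,92),(517,240),(592,241)]: both("carton",p,None,60)
for p in [(128,127),(181,127),(183,280),(127,280)]: both("rack",p,None,60)
both("plate",(737,155),None,90)
# refine mat by moment of dark mask over joint area via minAreaRect
g=t.im.max(2); g=cv2.GaussianBlur(g,(3,3),0)
mk=np.zeros_like(g); mk[150:258,305:375]=(g[150:258,305:375]<75)
cs,_=cv2.findContours(mk,cv2.RETR_EXTERNAL,cv2.CHAIN_APPROX_NONE); h=cv2.convexHull(max(cs,key=cv2.contourArea))
w=np.array([t.back(p[0],3)[:2] for p in h],np.float32); print(cv2.minAreaRect(w))
E
```

```text
mat [[ 678.06   31.09]
 [ 704.75  -50.27]
 [ 450.36 -131.39]
 [ 424.    -48.4 ]] [564.3  -49.74]
yaw 17.529949033175054 266.6073167462482
matLfar [704.75 -50.27] [679.29  34.14]
m [678.06  31.09] [704.71 -47.5 ]
m [424.  -48.4] [ 454.72 -128.25]
far [645.91 -22.81] [644.73 -22.65]
near [484.18 -74.74] [482.76 -72.57]
loose [576.91 325.19] [578.99 326.24]
foot [ 546.68 -367.34] [ 542.97 -366.32]
button [ 544.06 -362.33] [ 551.17 -366.66]
carton [ 611.86 -250.12] 
carton [ 610.88 -176.02] 
carton [ 460.75 -164.71] 
carton [ 460.91 -239.28] 
rack [569.23 230.06] 
rack [569.98 175.89] 
rack [415.94 167.85] 
rack [415.05 223.87] 
plate [ 545.67 -374.97] 
((565.9291381835938, -49.55751037597656), (263.8560485839844, 87.61846923828125), 17.5750732421875)
```

The top view shows the mat centred near px (340,202), with cup rims at (331,167) and (351,231) on the mat. The loose cup is at (194,192), the rack at (242,226), the carton at (403,211) and the pipette and stand at (460–485,205). The scene view gives matching positions, within about 2 mm for the cups and 4–7 mm for the stand and pipette.

```bash
cat >> h.py <<'E'
from scipy.spatial.transform import Rotation as Ro
def go(x,y,z,closing_deg):
    "dp (cm) and angular (deg) from the present pose to a tool-down pose with the closing line at closing_deg"
    st=r.state(); R0=Ro.from_quat(np.roll(st["eef_rot"],-1)); a=np.radians(closing_deg)
    Y=np.array([np.cos(a),np.sin(a),0]); 
    if Y@R0.as_matrix()[:,1]<0: Y=-Y
    Z=np.array([0,0,-1.]); R1=Ro.from_matrix(np.c_[np.cross(Y,Z),Y,Z])
    print("t",st["t"],"pos",st["ee_pos"],"dp",R0.inv().apply(np.array([x,y,z])-st["ee_pos"])/10,"ang",(R0.inv()*R1).as_rotvec(degrees=True),"w",st["width"]*94,"g",st["grasp_force"],"F",st["contact_force"])
E
python3 -c "
from h import *
go(578,325.7,130,107.6)"
```

```text
t 0.3 pos [176.3  625.43 205.17] dp [-46.8  -17.94   7.53] ang [ -0.03  -0.01 -33.35] w 93.89050133558325 g 0.0 F [ 0.38  0.96 -0.16]
```

```bash
python3 -m jog '{"jaw":[9.4,9.4,9.4,9.4,9.4,9.4,9.4,9.4],"dp":[[-5,-2,0.8],[-11,-4.2,1.8],[-17,-6.5,2.7],[-23,-8.8,3.7],[-29,-11.1,4.7],[-35,-13.4,5.6],[-41,-15.7,6.6],[-45,-17.3,7.4]],"angular":[[0,0,-5],[0,0,-10],[0,0,-15],[0,0,-20],[0,0,-25],[0,0,-30],[0,0,-33.3],[0,0,-33.3]]}' 6
python3 -c "
from h import *
go(578,325.7,24,107.6)"
```

```text
t: 1.3
ee_pos: [564.4, 335.3, 131.2]
eef_rot: [0.0, -0.152, 0.988, 0.0]
contact_force: [0.8, 1.4, -0.8]
width: 1.003
grasp_force: 0.0
t 1.3 pos [564.45 335.32 131.23] dp [-1.   -1.33 10.72] ang [ 0.01  0.03 -0.07] w 94.31352591057698 g 0.0 F [ 0.76  1.39 -0.76]
```

```bash
python3 -m jog '{"jaw":[9.4,9.4,9.4,9.4,9.4,9.4,9.4,9.4],"dp":[[-1.15,-1.5,0],[-1.15,-1.5,0],[-1.15,-1.5,2],[-1.15,-1.5,4.5],[-1.15,-1.5,7],[-1.15,-1.5,9],[-1.15,-1.5,10.5],[-1.15,-1.5,10.7]],"angular":[[0,0,0],[0,0,0],[0,0,0],[0,0,0],[0,0,0],[0,0,0],[0,0,0],[0,0,0]]}'
python3 -m jog '{"jaw":[8,6,5,5,5,5,5,5],"dp":[[0,0,0],[0,0,0],[0,0,0],[0,0,0],[0,0,0],[0,0,0],[0,0,0],[0,0,0]],"angular":[[0,0,0],[0,0,0],[0,0,0],[0,0,0],[0,0,0],[0,0,0],[0,0,0],[0,0,0]]}' 6
python3 - <<'E'
from h import *
go(578,325.7,24,107.6)
t=Cam("top");s=Cam("scene")
a=t.crop(150,150,100,75,4);b=s.crop(400,120,100,75,4)
cv2.imwrite("pics/g1.png",np.hstack([a,b]))
E
```

```text
t: 2.3
ee_pos: [577.0, 326.5, 23.6]
eef_rot: [-0.001, -0.153, 0.988, -0.0]
contact_force: [-0.2, 1.1, 1.0]
width: 0.998
grasp_force: 0.0
t: 3.3
ee_pos: [578.2, 326.4, 24.7]
eef_rot: [0.0, -0.153, 0.988, 0.0]
contact_force: [-1.0, -0.5, 3.1]
width: 0.616
grasp_force: 6.0
t 3.3 pos [578.21 326.37  24.71] dp [ 0.04 -0.06  0.07] ang [ 0.01  0.03 -0.05] w 57.93782962093234 g 5.999971442070091 F [-1.01 -0.46  3.06]
```

View pics/g1.png

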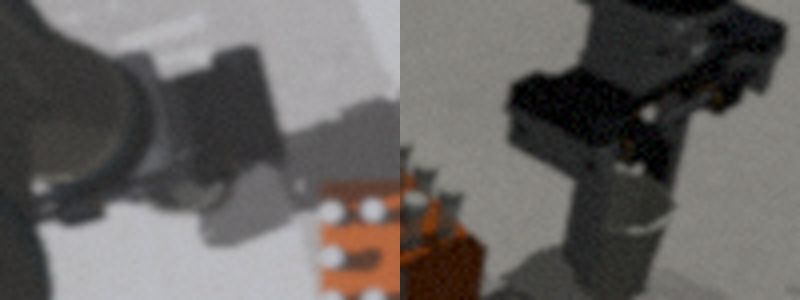

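The grip is on the cup at 6 N with a 58 mm opening; in the picture the fingers straddle it below its rim at scene px (555,170). I'll lift it now.

```bash
python3 -m jog '{"jaw":[5,5,5,5,5,5,5,5],"dp":[[0,0,-0.6],[0,0,-2],[0,0,-4],[0,0,-6.5],[0,0,-9],[0,0,-11],[0,0,-11.8],[0,0,-12]],"angular":[[0,0,0],[0,0,0],[0,0,0],[0,0,0],[0,0,0],[0,0,0],[0,0,0],[0,0,0]]}' 6
python3 - <<'E'
from h import *
go(564.5,-48.3,145,107.6)
s=Cam("scene")
cv2.imwrite("pics/g2.png",s.crop(400,60,130,130,4))
E
```

```text
t: 4.4
ee_pos: [578.2, 326.2, 145.3]
eef_rot: [0.0, -0.153, 0.988, 0.0]
contact_force: [0.2, 0.2, -1.0]
width: 0.613
grasp_force: 6.0
t 4.4 pos [578.18 326.24 145.35] dp [ 12.6  -35.3    0.01] ang [ 0.01  0.06 -0.05] w 57.62379863015339 g 5.999873765285884 F [ 0.24  0.16 -0.98]
```

View pics/g2.png

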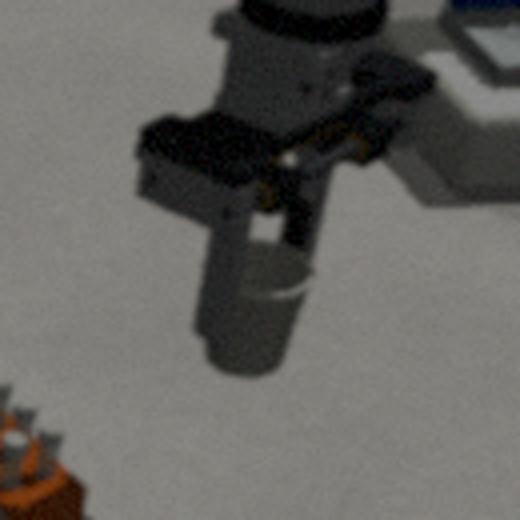

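The cup is held and clear of the bench, looking upright, with its foot at about scene px (461,152). Next I carry it over the rack.

```bash
python3 -m jog '{"jaw":[5,5,5,5,5,5,5,5],"dp":[[0.4,-1.2,0],[1.5,-4,0],[2.9,-8,0],[4.4,-12.3,0],[6,-16.7,0],[7.5,-21,0],[8.9,-25,0],[10.3,-29,0]],"angular":[[0,0,0],[0,0,0],[0,0,0],[0,0,0],[0,0,0],[0,0,0],[0,0,0],[0,0,0]]}'
python3 -m jog '{"jaw":[5,5,5,5,5,5,5,5],"dp":[[1.2,-3.3,0],[1.9,-5.3,0],[2.2,-6.1,0],[2.3,-6.3,0],[2.3,-6.3,0],[2.3,-6.3,0],[2.3,-6.3,0],[2.3,-6.3,0]],"angular":[[0,0,0],[0,0,0],[0,0,0],[0,0,0],[0,0,0],[0,0,0],[0,0,0],[0,0,0]]}'
python3 -c "
from h import *
go(564.5,-48.3,27.5,107.6)"
```

```text
t: 5.45
ee_pos: [566.2, 16.0, 143.8]
eef_rot: [-0.001, -0.152, 0.988, -0.0]
contact_force: [-0.2, -0.2, 0.1]
width: 0.613
grasp_force: 6.0
t: 6.45
ee_pos: [564.4, -48.0, 144.5]
eef_rot: [0.0, -0.153, 0.988, 0.0]
contact_force: [0.5, 0.4, 0.2]
width: 0.613
grasp_force: 6.0
t 6.45 pos [564.38 -48.01 144.49] dp [-0.   -0.03 11.7 ] ang [ 0.01  0.   -0.01] w 57.60557575484984 g 5.999924454736174 F [0.52 0.42 0.21]
```

```bash
python3 -m jog '{"jaw":[5,5,5,5,5,5,5,5],"dp":[[0,0,1.5],[0,0,4],[0,0,6.5],[0,0,8.8],[0,0,10.3],[0,0,11.2],[0,0,11.5],[0,0,11.6]],"angular":[[0,0,0],[0,0,0],[0,0,0],[0,0,0],[0,0,0],[0,0,0],[0,0,0],[0,0,0]]}'
python3 -m jog '{"jaw":[5,5,5],"dp":[[0,0,0.05],[0,0,0.1],[0,0,0.1]],"angular":[[0,0,0],[0,0,0],[0,0,0]]}'
```

```text
t: 7.45
ee_pos: [564.7, -48.4, 28.7]
eef_rot: [0.0, -0.153, 0.988, -0.0]
contact_force: [0.7, -0.1, -0.5]
width: 0.616
grasp_force: 6.0
t: 7.82
ee_pos: [564.6, -48.4, 27.8]
eef_rot: [0.0, -0.153, 0.988, -0.0]
contact_force: [0.2, -1.1, 0.7]
width: 0.618
grasp_force: 6.0
```

Width is growing slightly, which suggests the foot has touched the mat. I'll release slowly and rise.

```bash
python3 -m jog '{"jaw":[5.9,6.2,6.6,7.2,8,8.6,8.6,8.6],"dp":[[0,0,0],[0,0,0],[0,0,0],[0,0,0],[0,0,0],[0,0,0],[0,0,0],[0,0,0]],"angular":[[0,0,0],[0,0,0],[0,0,0],[0,0,0],[0,0,0],[0,0,0],[0,0,0],[0,0,0]]}'
python3 -m jog '{"jaw":[8.6,8.6,8.6,8.6,8.6,8.6,8.6,8.6],"dp":[[0,0,-0.5],[0,0,-2],[0,0,-4],[0,0,-7],[0,0,-11],[0,0,-15.5],[0,0,-18.5],[0,0,-19.5]],"angular":[[0,0,0],[0,0,0],[0,0,0],[0,0,0],[0,0,0],[0,0,0],[0,0,0],[0,0,0]]}' 20
python3 -c "
from h import *
go(547,-350,220,90)"
```

```text
t: 8.82
ee_pos: [564.3, -48.4, 27.4]
eef_rot: [-0.0, -0.153, 0.988, 0.0]
contact_force: [-1.5, 0.1, -0.1]
width: 0.91
grasp_force: 0.0
t: 9.82
ee_pos: [565.4, -48.4, 225.3]
eef_rot: [0.002, -0.153, 0.988, -0.0]
contact_force: [0.8, 0.2, -0.1]
width: 0.916
grasp_force: 0.0
t 9.825 pos [565.42 -48.43 225.32] dp [ 10.85 -28.2    0.53] ang [-0.06  0.25 17.55] w 86.14282810036302 g 0.0 F [ 0.82  0.21 -0.1 ]
```

```bash
python3 - <<'E'
from h import *
t=Cam("top");s=Cam("scene")
a=t.crop(436,180,66,50,6);b=s.crop(135,185,66,92,6)
a=cv2.copyMakeBorder(a,0,b.shape[0]-a.shape[0],0,0,cv2.BORDER_CONSTANT)
cv2.imwrite("pics/p1.png",np.hstack([a,b])); print(a.shape,b.shape,r.state()["joints"])
E
```

```text
(552, 396, 3) (552, 396, 3) [ 0.16  0.49 -0.19  1.73  0.11  0.93  1.8 ]
```

View pics/p1.png

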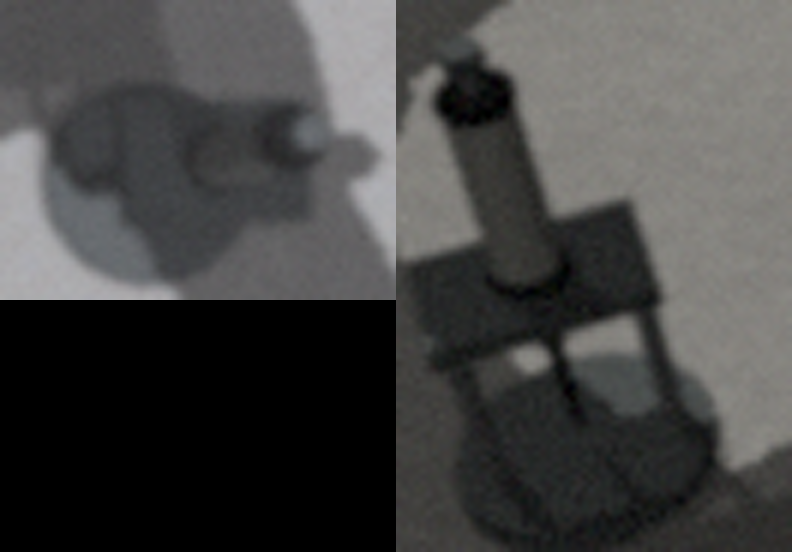

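```bash
python3 - <<'E'
from h import *
t=Cam("top");s=Cam("scene")
T=lambda u,v,z:t.back((436+u/6,180+v/6),z)[:2]
S=lambda u,v,z:s.back((135+(u-396)/6,185+v/6),z)[:2]
print("button",T(308,133,187),S(460,46,187))
print("topcollar",T(290,137,167),S(476,97,166))
print("lowcollar",T(213,158,95),S(530,276,92.5))
print("tip",S(579,418,18),"foot",T(145,184,8))
print("plate",np.mean([S(408,285,90),S(632,205,90),S(661,297,90),S(434,352,90)],0))
go(547,-366,225,75)
E
```

```text
button [ 545.08 -366.16] [ 546.6  -366.69]
topcollar [ 546.13 -367.58] [ 546.07 -366.86]
lowcollar [ 546.58 -365.18] [ 550.57 -367.72]
tip [ 543.68 -367.3 ] foot [ 545.22 -367.06]
plate [ 552.07 -366.86]
t 10.025 pos [563.55 -48.41 221.57] dp [ 11.16 -29.78  -0.34] ang [ 0.   -0.1  32.56] w 86.0830295123611 g 0.0 F [-0.21  0.06 -0.13]
```

```bash
python3 -m jog '{"jaw":[8,8,7,7,7,7,7,7],"dp":[[0.8,-2,-0.3],[2.3,-6,-0.5],[4.2,-11,-0.5],[6.1,-16,-0.5],[8,-21,-0.5],[9.7,-25.5,-0.5],[10.8,-28.5,-0.5],[11.3,-29.8,-0.5]],"angular":[[0,0,4],[0,0,9],[0,0,14],[0,0,19],[0,0,24],[0,0,29],[0,0,32.5],[0,0,32.5]]}' 20
python3 -m jog '{"jaw":[7,7],"dp":[[0,0,0],[0,0,0]],"angular":[[0,0,0],[0,0,0]]}'
python3 - <<'E'
from h import *
go(546,-366.7,121,75)
t=Cam("top");s=Cam("scene")
a=t.crop(300,140,80,120,5);b=s.crop(255,165,80,120,5)
cv2.imwrite("pics/m1.png",np.hstack([a,b]))
E
```

```text
t: 11.02
ee_pos: [544.2, -370.2, 226.2]
eef_rot: [-0.001, 0.133, 0.991, -0.001]
contact_force: [-0.1, 0.1, -0.8]
width: 0.744
grasp_force: 0.0
t: 11.28
ee_pos: [546.9, -364.7, 227.2]
eef_rot: [-0.0, 0.129, 0.992, 0.001]
contact_force: [-0.1, 0.3, -0.8]
width: 0.741
grasp_force: 0.0
t 11.275 pos [ 546.89 -364.65  227.2 ] dp [ 0.03 -0.24 10.62] ang [ 0.09 -0.04  0.18] w 69.66580395501312 g 0.0 F [-0.12  0.29 -0.81]
```

View pics/m1.png

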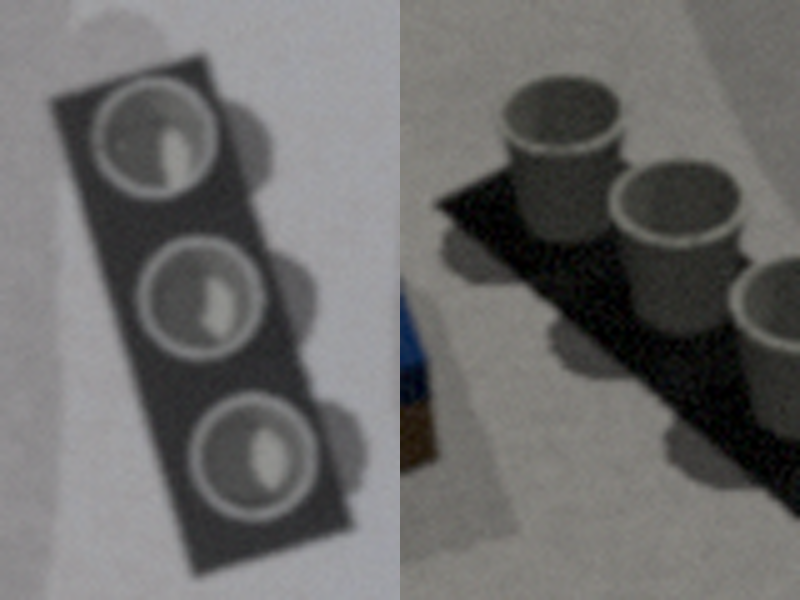

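The placed cup is upright in the gap. In the top view the three rims are at crop px (154,138), (201,298) and (253,457), so the middle one is within about 1 mm of the midpoint. Now I go down to the pipette.

```bash
python3 -m jog '{"jaw":[6,6,6,6,6,6,6,6],"dp":[[0,0,0.5],[0,0,2],[0,0,4],[0,0,6],[0,0,8],[0,0,9.7],[0,0,10.4],[0,0,10.6]],"angular":[[0,0,0],[0,0,0],[0,0,0],[0,0,0],[0,0,0],[0,0,0],[0,0,0],[0,0,0]]}'
python3 -m jog '{"jaw":[6,6],"dp":[[0,0,0],[0,0,0]],"angular":[[0,0,0],[0,0,0]]}'
python3 - <<'E'
from h import *
go(546,-366.7,121,75)
t=Cam("top");s=Cam("scene")
print("rim",t.back((300+201/5,140+298/5),65),s.back((255+276/5,165+203/5),65))
E
```

```text
t: 12.38
ee_pos: [546.4, -366.5, 121.0]
eef_rot: [-0.0, 0.13, 0.992, 0.0]
contact_force: [0.0, -0.6, 0.1]
width: 0.638
grasp_force: 0.0
t: 12.62
ee_pos: [546.9, -366.9, 122.2]
eef_rot: [0.001, 0.13, 0.992, -0.0]
contact_force: [-0.7, 0.4, 0.3]
width: 0.644
grasp_force: 0.0
t 12.625 pos [ 546.91 -366.88  122.17] dp [ 0.09 -0.01  0.12] ang [-0.02  0.07  0.05] w 60.55724331186666 g 0.0 F [-0.74  0.44  0.32]
rim [562.67 -47.45  65.  ] [566.87 -48.53  65.  ]
```

Positioned around the grip; close gently.

```bash
python3 -m jog '{"jaw":[5,4.2,3.5,3,2.7,2.5,2.3,2.1],"dp":[[0,0,0],[0,0,0],[0,0,0],[0,0,0],[0,0,0],[0,0,0],[0,0,0],[0,0,0]],"angular":[[0,0,0],[0,0,0],[0,0,0],[0,0,0],[0,0,0],[0,0,0],[0,0,0],[0,0,0]]}' 15
python3 -m jog '{"jaw":[1.9,1.8,1.8,1.8],"dp":[[0,0,0],[0,0,0],[0,0,0],[0,0,0]],"angular":[[0,0,0],[0,0,0],[0,0,0],[0,0,0]]}' 20
```

```text
t: 13.72
ee_pos: [546.5, -366.5, 121.4]
eef_rot: [-0.0, 0.13, 0.992, 0.0]
contact_force: [0.3, 0.0, -0.6]
width: 0.269
grasp_force: 15.0
t: 14.22
ee_pos: [546.5, -366.5, 121.4]
eef_rot: [-0.0, 0.13, 0.992, 0.0]
contact_force: [-0.1, 0.4, -0.5]
width: 0.268
grasp_force: 20.0
```

```bash
python3 -m jog '{"jaw":[1.8,1.8,1.8,1.8,1.8,1.8,1.8,1.8],"dp":[[0,0,-0.4],[0,0,-1.2],[0,0,-2.2],[0,0,-3.4],[0,0,-4.8],[0,0,-6.2],[0,0,-7.6],[0,0,-9]],"angular":[[0,0,0],[0,0,0],[0,0,0],[0,0,0],[0,0,0],[0,0,0],[0,0,0],[0,0,0]]}'
python3 -m jog '{"jaw":[1.8,1.8,1.8,1.8],"dp":[[0,0,-0.8],[0,0,-1.2],[0,0,-1.4],[0,0,-1.4]],"angular":[[0,0,0],[0,0,0],[0,0,0],[0,0,0]]}'
python3 - <<'E'
from h import *
go(564.5,-48.3,225,75)
s=Cam("scene"); t=Cam("top")
b=s.crop(90,60,110,190,3); a=t.crop(400,100,150,190,3)
print(s.proj([[546.5,-366.5,122]]))
cv2.imwrite("pics/q1.png",np.hstack([b,a]))
E
```

```text
t: 15.22
ee_pos: [546.5, -366.6, 212.5]
eef_rot: [0.0, 0.13, 0.992, -0.0]
contact_force: [-0.6, 0.1, -1.2]
width: 0.266
grasp_force: 20.0
t: 15.72
ee_pos: [546.3, -366.5, 225.2]
eef_rot: [-0.0, 0.13, 0.992, 0.0]
contact_force: [0.3, 0.4, -0.6]
width: 0.262
grasp_force: 20.0
t 15.725 pos [ 546.34 -366.51  225.16] dp [ 6.45 31.21  0.03] ang [ 0.01 -0.03  0.06] w 24.593994496494947 g 19.999967515468597 F [ 0.33  0.42 -0.62]
[[154.14 218.54]]
```

View pics/q1.png

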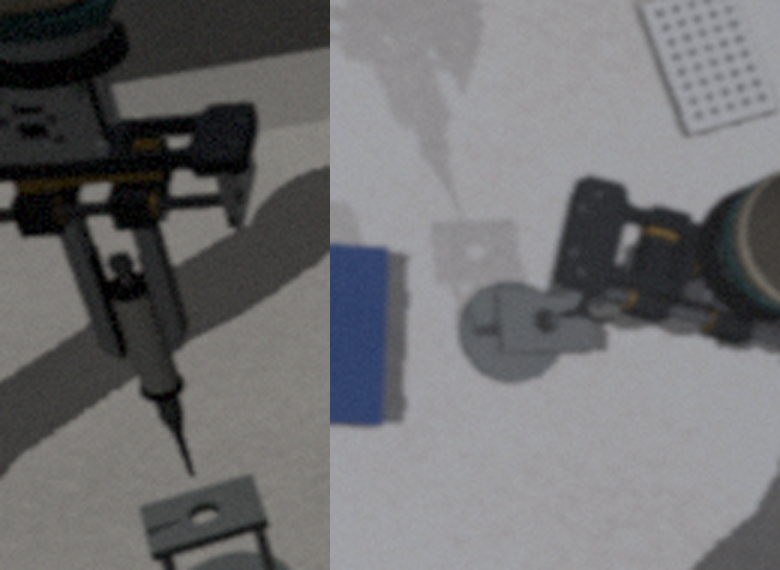

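The pipette hangs free of the stand in the gripper, with its tip at scene px (154,218), exactly where an upright hold predicts. Next I check the lean at the button, then carry.

```bash
python3 - <<'E'
from h import *
s=Cam("scene"); print(s.proj([[546.4,-366.5,291],[546.4,-366.5,268],[546.4,-366.5,196.5]]), "seen button 130.7 146.5; collar", 90+127/3,60+288/3,"low",90+162/3,60+390/3)
go(564.7,-48.2,225,75)
E
python3 -m jog '{"jaw":[1.8,1.8,1.8,1.8,1.8,1.8,1.8,1.8],"dp":[[0.2,0.8,0],[0.5,2.4,0],[1,4.8,0],[1.6,7.8,0],[2.3,11,0],[3,14.4,0],[3.7,17.8,0],[4.4,21.2,0]],"angular":[[0,0,0],[0,0,0],[0,0,0],[0,0,0],[0,0,0],[0,0,0],[0,0,0],[0,0,0]]}' 20
python3 -m jog '{"jaw":[1.8,1.8,1.8,1.8,1.8,1.8,1.8,1.8],"dp":[[0.6,3,0],[1.2,5.5,0],[1.5,7.5,0],[1.8,8.8,0],[1.9,9.6,0],[2,9.9,0],[2.05,10,0],[2.05,10,0]],"angular":[[0,0,0],[0,0,0],[0,0,0],[0,0,0],[0,0,0],[0,0,0],[0,0,0],[0,0,0]]}'
python3 - <<'E'
from h import *
go(564.7,-48.2,178,75)
s=Cam("scene");t=Cam("top")
b=s.crop(235,85,130,180,4)
cv2.imwrite("pics/q2.png",b[:600])
st=r.state()["ee_pos"]; print([s.proj(st+[0,0,d]).ravel() for d in (-103,66,45,-28)], s.proj([564.7,-48,65]))
E
```

```text
[[130.56 145.56]
 [134.13 156.61]
 [144.47 188.58]] seen button 130.7 146.5; collar 132.33333333333334 156.0 low 144.0 190.0
t 15.875 pos [ 546.29 -366.45  225.01] dp [ 6.43 31.22  0.01] ang [ 0.01 -0.05  0.06] w 24.669799483010753 g 19.99994784593582 F [-0.23  0.12  0.73]
t: 16.88
ee_pos: [558.4, -147.0, 225.7]
eef_rot: [0.0, 0.129, 0.992, 0.0]
contact_force: [-0.1, 0.5, -0.8]
width: 0.264
grasp_force: 20.0
t: 17.88
ee_pos: [564.6, -49.3, 225.4]
eef_rot: [-0.0, 0.131, 0.991, -0.0]
contact_force: [0.5, -0.8, -0.9]
width: 0.264
grasp_force: 20.0
t 17.875 pos [564.57 -49.26 225.44] dp [0.01 0.11 4.74] ang [-0.02  0.   -0.01] w 24.79118574148508 g 19.999951422214508 F [ 0.54 -0.77 -0.94]
[array([308.78, 184.48]), array([306.14, 114.07]), array([306.5 , 123.74]), array([307.68, 155.21])] [[310.07 204.96]]
```

View pics/q2.png

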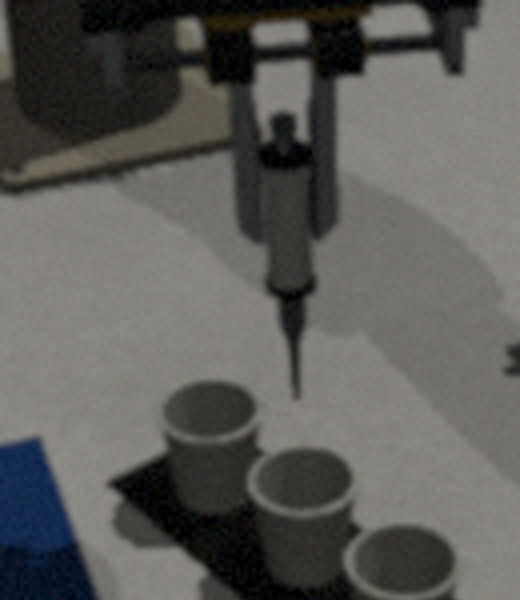

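The pipette hangs upright, with its tip at scene px (309,185), above the placed cup's mouth centred at (310.5,205.5). The neighbouring cups, mat and carton look undisturbed. I'll lower it to 1 cm above the rim.

```bash
python3 -m jog '{"jaw":[1.8,1.8,1.8,1.8,1.8,1.8,1.8,1.8],"dp":[[0,0,0.5],[0,0.05,1.3],[0,0.05,2.3],[0,0.05,3.2],[0,0.05,4],[0,0.05,4.4],[0,0.05,4.6],[0,0.05,4.65]],"angular":[[0,0,0],[0,0,0],[0,0,0],[0,0,0],[0,0,0],[0,0,0],[0,0,0],[0,0,0]]}'
python3 -m jog '{"jaw":[1.8,1.8,1.8,1.8],"dp":[[0,0,0],[0,0,0],[0,0,0],[0,0,0]],"angular":[[0,0,0],[0,0,0],[0,0,0],[0,0,0]]}'
python3 - <<'E'
from h import *
go(564.7,-48.2,178,75)
s=Cam("scene");t=Cam("top")
b=s.crop(270,120,80,110,5); a=t.crop(220,140,210,110,3.5)
a=cv2.resize(t.im,None,fx=.6,fy=.6)[:, :384]
a=cv2.copyMakeBorder(a,0,b.shape[0]-a.shape[0],0,0,cv2.BORDER_CONSTANT)
cv2.imwrite("pics/q3.png",np.hstack([b,a]))
print(s.proj([[564.7,-48,75],[564.7,-48,65],[564.7,-48,244]]))
E
```

```text
t: 18.98
ee_pos: [564.9, -48.0, 179.0]
eef_rot: [0.0, 0.13, 0.992, 0.0]
contact_force: [-0.3, 0.6, -0.3]
width: 0.266
grasp_force: 20.0
t: 19.48
ee_pos: [564.8, -48.0, 179.0]
eef_rot: [0.0, 0.13, 0.992, 0.0]
contact_force: [-0.6, 0.6, 0.1]
width: 0.264
grasp_force: 20.0
t 19.475 pos [564.79 -48.03 179.03] dp [ 0.   -0.02  0.1 ] ang [0.   0.   0.05] w 24.85243165120776 g 19.999971091747284 F [-0.63  0.58  0.09]
[[309.94 201.48]
 [310.07 204.96]
 [307.52 135.41]]
```

View pics/q3.png

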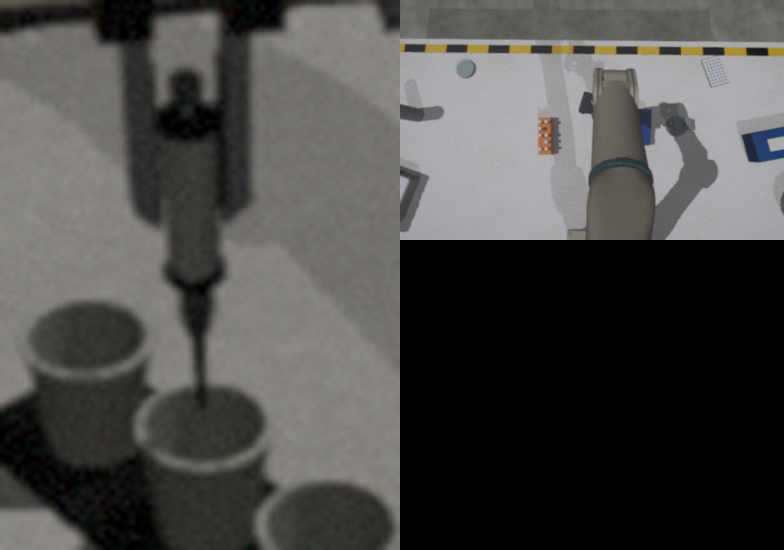

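The tip is at scene px (310.4,201.6) and the rim centre at (310.2,205.2). That puts the tip centred about 10 mm above the mouth, with the pipette upright and still. Handing in.

```bash
python3 -c "
from workcell import r
print(r.sign_off())"
```

```text
the job is handed in; nothing more can be done
None
```

The job is handed in: the cup stands upright in the gap, within about 1 mm of midway between the other two, and the pipette is held upright and still with its tip centred about 10 mm above that cup's mouth.

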